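# Press the bush home with the ratchet arbor press

### The arm

A 6-joint arm with a two-finger parallel gripper is mounted at the origin on the work surface. World frame = base frame: x ahead of the robot, y to its left, z up, the work surface at z = 0. Lengths are in mm, angles in degrees, forces in N, time in s.
With the tool pointing down it reaches from about 250 to 800 mm from the base axis. Payload 8.5 kg.
Tool frame: the origin (TCP) lies at the very end of the fingers, on their centre line; the grasp point (between the pads) lies pinch_z behind it (pinch_z is the distance from the TCP to the grasp point, in mm); x points along the fingers, z is the direction in which the jaws open and shut, and the axes are right-handed (so a half turn about x gives the same grasp; the last joint's range is limited). The gripper opens to 85 mm and grips with 20 to 120 N. Pads are 22 mm wide; open, the fingers measure 114 mm over their backs; the gripper's body (76 mm by 85 mm) begins 54 mm behind the grasp point. The pads swing forward as they close: fully open they stand 13 mm farther back than shut.
Start: joints at [-77.006, 13.648, -0.773, 75.585, 0, 90], TCP at [118.04, -511.513, 231.276] pointing down, gripper open.
Joint ranges: [-152.45, 152.45], [-59.26, 108.67], [-65.41, 83.53], [-104.44, 129.93], [-82.83, 76.93], [-180, 180]. Speed limits (degrees/s): [127.2, 127.2, 159.86, 180, 180, 180].

### API

Orientations are given as [roll, pitch, yaw] about the fixed x, y, z axes, in that order (R = Rz(yaw) Ry(pitch) Rx(roll)).
In Python, from workcell import observe, capture, camera_model, close_job, pinch_z gives the robot as it stands.
- The arm moves only by the tool arm_command, never from a script. Its argument "motion" is a list that holds one entry, the list of rows, each a list of 5 numbers: the closure, from -1 (fully open) to 1 (shut), then the shift along the world's x, y, z in mm, then the turn about the world's z in rad. A call has 1 to 12 rows; each row is the pose to reach, as a shift and turn from the pose measured when the call began; what a row does not reach only later rows make up. A row lasts 1/12 s, in which the tool goes at most 41.7 mm and 7.16 degrees, less where a joint would pass 70% of its speed; a pose out of reach is approached as far as the arm can. A call with a gripper value outside its range is refused whole. The fingers move at their own pace and stop on an object; "squeeze" is the grip in N (left out, the last holds). Time passes only in rows, so rows that repeat a pose let the fingers close. It gives the time, the measured TCP pose, the force and the opening at its end, in the units of the state.
- observe(): the state, without advancing time (a new reading comes with each control period).
- capture(name): name is "scene" or "top" or "wrist"; returns the picture (480x640x3 uint8, blue, green, red); there is no depth.
- camera_model(name): a dict with "camera_matrix" (3x3 intrinsics, pixels), "cam_to_world" (4x4, takes a point from camera to world coordinates). Camera axes: x right, y down, z forward; pixel columns grow to the right and rows downward; lengths in mm; the calibration is good to about 2 mm. A picture is of the moment at which its call begins: read the wrist's pose just before it. camera_model takes no time and is no camera call; for the wrist camera it gives the pose at the moment of the call.
- close_job(): hands the job in, once; it reports no verdict.
The state is a dict: "time_s": time; "qpos": joint angles; "joint_velocities": joint speeds; "joint_efforts": joint torques, N m; "eef_pos": TCP position; "orientation": TCP orientation; "ft_force": force on the tool from outside, world axes, zero at the start; "wrist_torque": the same for the moment, N m; "grip_width": finger opening in mm.
Only numpy, scipy, OpenCV 4.12 (cv2) and the standard library are available. Lean on these libraries where they do the work, as an engineer would, in place of code of your own. Each camera call takes 0.05 s, during which the arm holds its last target. There are 200 camera calls.

### The job

Load the wooden link whose brass bush still stands proud onto the press's work rest, lying flat and snug against both the end stop and the side fence so that the proud bush is under the ram. Then work the ratchet lever up and down until the ram has pressed the bush fully home and you feel the lever go solid with the flange firmly seated on the wood; ease off at once and never lean on it, because an overload cracks the wood. Leave the link there under the ram and let go of the lever, without pushing the bush in with the gripper or disturbing anything else on the bench.

Things in the scene. Friction and masses are not known exactly. Their poses are not given: they have to be found in the camera images.
- press: Grey cast-iron bench arbor press with a ratchet lever, fixed. Origin on the bench top exactly under the ram's vertical axis; z up. Base 120 x 270 x 30 mm; column 56 x 62 mm at y -158 to -96 mm; throat open to its +y and to both x sides. Lever, ratchet wheel and pawl are on the +x side of the head.
- head (a point): Middle of the head's front (+y) face. The head spans x +-35 mm, y -158 to +41 mm of the press, 165 to 260 mm above the bench. Through it runs the ram, a 25 mm square steel bar with a flat round nose 28 mm in diameter; the nose starts 135 mm and its top end 370 mm above the bench, and friction holds the ram wherever it is left.
- rest: Steel work rest under the ram, fixed, its top face 50 to 70 mm above the bench (differs from job to job). Origin on the top face, exactly under the ram's axis; axes parallel to the press's. Plate x -136 to +54, y -45 to +45 mm, 15 mm thick. A link flat against end stop and side fence, x axes alike, has its origin at x -92 mm, y 0, z 0 here.
- end_stop (a point): Top middle of the end stop's face: a steel strip across the rest, 14 mm high, y -30 to +30 mm, its face at rest x = +18 mm looking to -x. The link's end (the one with the proud bush) goes against it.
- side_fence (a point): Top middle of the side fence's face: a steel strip 14 mm high, from rest x -30 to +18 mm, its face at rest y = -30 mm looking to +y. The link's long side goes against it.
- link: Beech link 220 x 60 x 28 mm (x, y, z) 0.3 to 0.45 kg, lying on the bench; origin at the centre of its underside. A brass bush with a 30 mm flange near each end: the one at x = -92 mm is home already (flange top 4 mm above the wood), the one at x = +92 mm stands proud. Best gripped across its middle, 60 mm wide.
- bush: The proud brass bush, at link x +92 mm, y 0: flange 30 mm in diameter, 4 mm thick; origin at the centre of the flange's underside. At the start this is 8 to 14 mm above the wood (36 to 42 mm in link z); fully home the flange lies on the wood (28 mm in link z). A press fit: it moves only straight down into the link, against about 50 N.
- lever (a joint): Lever angle in rad: 0 level, positive = grip end raised; stops at -0.6 and +0.5; stays where left. Down strokes drive the 16-tooth wheel (pawl catches after up to 0.39 rad of idle travel) and the ram, 22 mm down per rad; up strokes click back over the teeth and the ram stays. 2 to 4 down strokes are needed.
- lever_grip (a point): Middle of the lever's black rubber grip (24 mm in diameter, reaching 55 mm either way along the lever), 220 mm from the axis. Force at the grip: lifting about 4 N, lowering 1 N, driving the free ram 2 N, pressing the bush 6 to 8 N; once the bush is home it climbs by about 1 N per mm. 11 to 14 N shows it is home; above about 20 N the work is overloaded.
- lever_pivot (a point): Centre of the lever's hub, 215 mm above the bench, at x +68, y -34 mm of the press. The lever turns about the press's x axis; at lever angle a the grip is at this point + 220 mm x (cos a along the press's y, sin a up).
- other_link: A finished link of the same shape with both bushes home; a bystander.
- glue_gun: Black hot-glue gun lying on its side, 35 mm high; a bystander.
- turntable: Round modelling turntable, wood with an aluminium top, 190 mm in diameter, 32 mm high; a bystander.
- bush_tray: Grey tray of spare bushes, 130 x 90 x 32 mm; a bystander.
- brush_tin: Tin with brushes, 73 mm in diameter, 175 mm high with the brushes; a bystander.
- card_block: Block of laminated corrugated card, 130 x 100 x 48 mm; a bystander.
- mallet: Rubber mallet with a wooden handle, 270 mm long; a bystander.
Things that resemble listed ones, but are neither listed nor needed, are in the scene too. Leave any orange look-alike of the link alone.

How it is judged (in metres and radians):
On the way, in this order (a step that is already met when the one before it is completed fails the run):
1. the link lies flat on the work rest, against end stop and side fence, its proud bush under the ram (horizontal distance between bush and rest below 0.003 m and z of link in the frame of rest between -0.002 and 0.002 m and angle between the x axis of link and the x axis of rest, either way round below 0.05 rad and contact force between link and the fingers below 0.1 N and z of bush in the frame of link above 0.033 m), for 0.2 s.
2. the bush is home and has taken a firm seating load (over 80 N, some 9 N at the lever's grip) (z of bush in the frame of link below 0.0288 m and contact force between bush and anything else above 80 N), for 0.02 s.
At the end, for the whole second after the job is handed in: The bush's flange is seated on the wood (gap under 0.8 mm), the link lies flat on the work rest, square to it within 0.06 rad, with the bush within 4 mm of the ram's axis, and link and lever are let go and at rest (z of bush in the frame of link below 0.0288 m and horizontal distance between bush and rest below 0.004 m and angle between the x axis of link and the x axis of rest, either way round below 0.06 rad and z of link in the frame of rest below 0.002 m and angle between link's own z axis and vertical below 0.03 rad and linear speed of link below 0.01 m/s and velocity of joint lever between -0.05 and 0.05 rad/s); the robot touches nothing.
It fails at once if the bush is overloaded (more than 200 N, some 20 N at the lever's grip) (contact force between bush and anything else above 200 N).
It fails at once if the gripper pushes on the bush with more than 15 N (contact force between bush and the fingers above 15 N).
It fails at once if a bystander is moved more than 30 mm (distance of any of other_link, glue_gun, turntable, bush_tray, brush_tin, card_block, mallet from where it was at the start of the episode above 0.03 m).
It also fails if it takes over 72 s, if anything falls off the work surface, if the arm or the gripper's body presses on something with over 40 N, if the wrist force passes 120 N, or if a joint passes its speed limit or range.

## Working session

There is one attempt and no reset: what is moved stays moved. The work goes in short steps, Python scripts to look and compute and a tool call to move; the robot and the scene stay as the last step left them, time stands still between calls to the robot, and variables do not carry over. Pictures are saved under pics/ and viewed, about 8 in all and at most 12, crops included, and the job is handed in when it is done.

Besides the shell and the picture viewer there is one more tool, called after "Emit:" in YAML: its name, and indented under it one key for each argument. arm_command: Moves the arm, as the interface text tells. Its arguments: {"type":"object","properties":{"motion":{"type":"array"},"squeeze":{"type":"number"}},"required":["motion"]}

```bash
mkdir -p pics
python3 - <<'E'
from workcell import *
import cv2
for n in("scene","top"):
    cv2.imwrite(f"pics/{n}0.png",capture(n)); m=camera_model(n); print(n,m["camera_matrix"],m["cam_to_world"])
print(observe(),pinch_z)
E
```

```text
scene [[461.41996979   0.         323.76874234]
 [  0.         461.41996979 233.87953926]
 [  0.           0.           1.        ]] [[-5.50662423e-01  5.23647985e-01 -6.50048986e-01  1.30879496e+03]
 [ 8.34510498e-01  3.27577701e-01 -4.43040718e-01  5.29231063e+02]
 [-1.90558266e-02 -7.86438578e-01 -6.17374471e-01  9.47401839e+02]
 [ 0.00000000e+00  0.00000000e+00  0.00000000e+00  1.00000000e+00]]
top [[519.63617615   0.         320.05288434]
 [  0.         519.63617615 239.83508262]
 [  0.           0.           1.        ]] [[ 1.74404065e-02 -9.88806624e-01  1.48179936e-01  3.12229680e+02]
 [-9.99660220e-01 -2.01160032e-02 -1.65768498e-02 -1.55056198e+01]
 [ 1.93720869e-02 -1.47840480e-01 -9.88821478e-01  1.26474161e+03]
 [ 0.00000000e+00  0.00000000e+00  0.00000000e+00  1.00000000e+00]]
{'time_s': 0.1, 'qpos': array([-7.70041115e+01,  1.36757568e+01, -8.12060924e-01,  7.55853530e+01,
        1.48237939e-03,  9.00004579e+01]), 'joint_velocities': array([-0.02107053, -0.0834874 ,  0.10810461,  0.01704648,  0.06541404,
        0.05184941]), 'joint_efforts': array([-5.81246077e-04, -5.39719176e+01,  3.47000098e+01,  1.34611400e-02,
       -6.73661157e-05,  1.06026087e-05]), 'eef_pos': array([ 117.9842115 , -511.17783347,  230.75841474]), 'orientation': array([178.8398504 ,  89.92681432, 101.83528001]), 'ft_force': array([-0.12085964, -0.02330058,  0.04331315]), 'wrist_torque': array([-0.04002509,  0.04089461, -0.02485931]), 'grip_width': 85.1066434533078} 18.700000000000003
```

View pics/scene0.png

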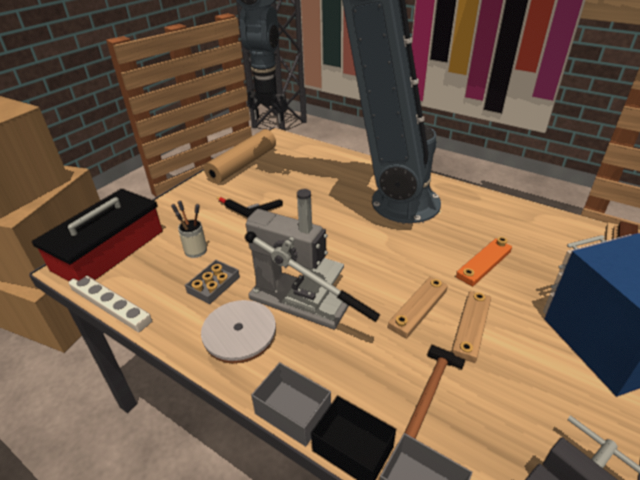

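View pics/top0.png

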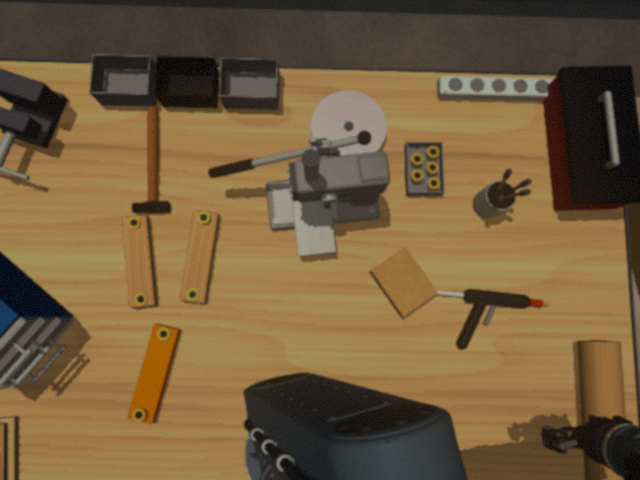

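Run:
```python
import cv2,numpy as np
s=cv2.imread("pics/scene0.png");t=cv2.imread("pics/top0.png")
r=lambda i,x,y,w,h,k:cv2.resize(i[y:y+h,x:x+w],None,fx=k,fy=k,interpolation=cv2.INTER_CUBIC)
cv2.imwrite("pics/c1.png",np.hstack([r(s,380,265,120,100,4)[:,:],r(t,115,200,80,100,4)*1][:1]+[r(t,115,200,80,100,4)]))
cv2.imwrite("pics/c2.png",np.hstack([r(s,240,180,150,150,3.7),]))
cv2.imwrite("pics/c2.png",np.vstack([r(t,200,110,200,150,4)]))
cv2.imwrite("pics/c1.png",np.hstack([r(s,385,270,110,100,4),r(t,115,200,110,115,4)[:400,:360]]))
```

```text
(no output)
```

View pics/c1.png

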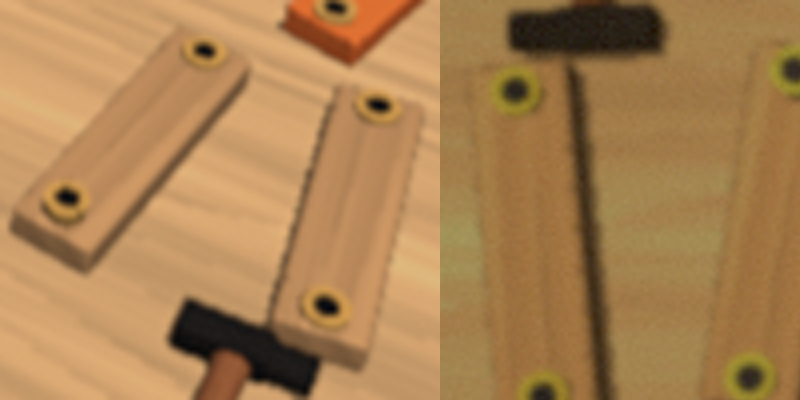

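View pics/c2.png

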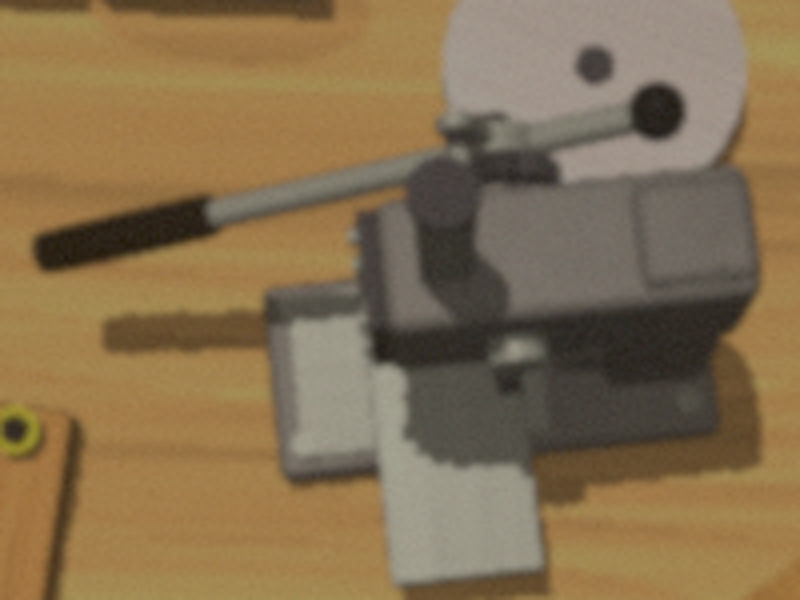

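```bash
cat > h.py <<'E'
import numpy as np, cv2
from workcell import *
def ray(m,u,v):
    K,T=m["camera_matrix"],m["cam_to_world"]
    return T[:3,3],T[:3,:3]@np.linalg.solve(K,[u,v,1.])
def hit(m,u,v,z):
    o,d=ray(m,u,v); return o+d*(z-o[2])/d[2]
def proj(m,P):
    P=np.atleast_2d(P);T=np.linalg.inv(m["cam_to_world"]);c=P@T[:3,:3].T+T[:3,3]
    q=c@np.asarray(m["camera_matrix"]).T; return q[:,:2]/q[:,2:]
def tri(obs):
    A=np.zeros((3,3));b=np.zeros(3);
    for m,u,v in obs:
        o,d=ray(m,u,v);d=d/np.linalg.norm(d);M=np.eye(3)-np.outer(d,d);A+=M;b+=M@o
    return np.linalg.solve(A,b)
E
python3 - <<'E'
from h import *
np.set_printoptions(precision=1,suppress=True)
s,t=camera_model("scene"),camera_model("top")
S=lambda x,y:(s,385+x/4,270+y/4)
T=lambda x,y:(t,115+(x-440)/4,200+y/4)
for n,a,b in [("R_far?",S(204,50),T(750,378)),("R_near",S(67,200),T(793,70)),("L_",S(378,105),T(543,392)),("L_near",S(326,305),T(515,90))]:
    print(n,tri([a,b]),hit(*a,32),hit(*b,32))
C=lambda x,y:(200+x/4,110+y/4)
print("ramtop",hit(t,*C(442,190),370))
print("rest",hit(t,*C(393,585),60),hit(t,*C(543,568),60))
print("head",[hit(t,*C(*p),260) for p in[(380,330),(755,290),(380,210),(745,170)]])
print("grip",hit(t,*C(40,250),215),hit(t,*C(210,213),215))
w=camera_model("wrist");o=observe();print(w["cam_to_world"],w["camera_matrix"],o["eef_pos"])
E
```

```text
R_far? [361.  261.8  30.6] [362.3 262.3  32. ] [360.9 261.4  32. ]
R_near [544.4 244.1  38.5] [538.9 241.9  32. ] [545.5 245.6  32. ]
L_ [350.4 382.1  32.5] [349.5 382.4  32. ] [350.6 381.7  32. ]
L_near [529.9 410.9  31.4] [530.4 411.1  32. ] [529.8 410.6  32. ]
ramtop [594.4 -10.9 370. ]
rest [453.   14.5  60. ] [464.8 -72.9  60. ]
head [array([556.6,  18.9, 260. ]), array([ 581.1, -167.3,  260. ]), array([618. ,  20.4, 260. ]), array([ 643.1, -162.4,  260. ])]
grip [606.1 197.7 215. ] [628.  110.5 215. ]
[[   0.2   -0.9   -0.3  181.8]
 [  -1.    -0.2   -0.1 -496.5]
 [  -0.     0.3   -1.   374. ]
 [   0.     0.     0.     1. ]] [[383.3   0.  320.2]
 [  0.  383.3 241. ]
 [  0.    0.    1. ]] [ 118.  -511.2  230.8]
```

R-link (top px ~(200,256), scene ~(418,305)) has its far bush about 38 mm high. The other wooden link's two bushes (top ~(139,260)) and the orange look-alike (top ~(154,373)) show about 32 mm. I'll move above the R-link for a close look.

Emit:
arm_command:
  motion:
    - [[-1,156,382,20,1.41],[-1,156,382,20,1.41],[-1,156,382,20,1.41],[-1,156,382,20,1.41],[-1,156,382,20,1.41],[-1,156,382,20,1.41],[-1,156,382,20,1.41],[-1,156,382,20,1.41],[-1,156,382,20,1.41],[-1,156,382,20,1.41],[-1,156,382,20,1.41],[-1,156,382,20,1.41]]

```text
time_s: 1.1
eef_pos: [274.8, -126.6, 250.8]
orientation: [-178.5, 89.9, -173.8]
ft_force: [0.1, -0.6, 0.3]
grip_width: 85.6
```

Emit:
arm_command:
  motion:
    - [[-1,153,382,-20,1.4],[-1,153,382,-20,1.4],[-1,153,382,-20,1.4],[-1,153,382,-20,1.4],[-1,153,382,-20,1.4],[-1,153,382,-20,1.4],[-1,153,382,-20,1.4],[-1,153,382,-20,1.4],[-1,153,382,-20,1.4],[-1,153,382,-20,1.4],[-1,153,382,-20,1.4],[-1,153,382,-20,1.4]]

```text
time_s: 2.1
eef_pos: [428.0, 257.7, 229.4]
orientation: [140.1, 89.9, -134.4]
ft_force: [-0.5, -0.6, 0.5]
grip_width: 85.7
```

Run:
```python
from h import *
np.set_printoptions(precision=2,suppress=True)
o=observe();w=camera_model("wrist");i=capture("wrist");cv2.imwrite("pics/w1.png",i);np.save("w1.npy",w["cam_to_world"])
print(o["eef_pos"],o["orientation"],o["qpos"],w["cam_to_world"])
```

```text
[428.   257.68 229.41] [ 140.12   89.85 -134.42] [31.07 11.3  -4.14 74.7  -0.04 35.62] [[  0.08   0.96   0.26 362.61]
 [  1.    -0.08  -0.02 263.29]
 [ -0.     0.26  -0.97 372.8 ]
 [  0.     0.     0.     1.  ]]
```

View pics/w1.png

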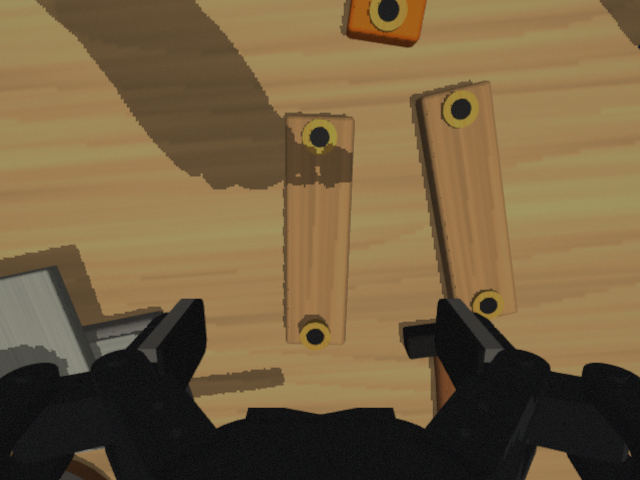

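Run:
```python
from h import *
np.set_printoptions(precision=1,suppress=True)
w=camera_model("wrist");w["cam_to_world"]=np.load("w1.npy")
s,t=camera_model("scene"),camera_model("top")
for n,p in dict(Rn=(319,136),Rf=(315,336),Ln=(461,108),Lf=(488,305)).items(): print(n,hit(w,*p,32))
for n,p in dict(R_nl=(286,115),R_nr=(353,116),R_fl=(287,344),R_fr=(345,345)).items(): print(n,hit(w,*p,28))
S=lambda x,y:(s,385+x/4,270+y/4)
T=lambda x,y:(t,115+(x-440)/4,200+y/4)
print(tri([S(67,200),T(793,70),(w,315,336)]),tri([S(326,305),T(515,90),(w,488,305)]),tri([S(67,200),(w,315,336)]),tri([T(793,70),(w,315,336)]))
i=cv2.imread("pics/w1.png")
cv2.imwrite("pics/c3.png",np.hstack([cv2.resize(i[285:365,a:a+70],None,fx=5,fy=5,interpolation=cv2.INTER_CUBIC) for a in(280,455)]))
```

```text
Rn [360.5 261.8  32. ]
Rf [549.7 242.5  32. ]
Ln [347.4 382.8  32. ]
Lf [529.9 411.3  32. ]
R_nl [340.9 235.   28. ]
R_nr [346.3 292.2  28. ]
R_fl [558.6 213.5  28. ]
R_fr [564.3 271.5  28. ]
[544.8 243.7  39.5] [530.  411.1  31.6] [545.4 243.6  39.6] [543.4 243.2  43.5]
```

View pics/c3.png

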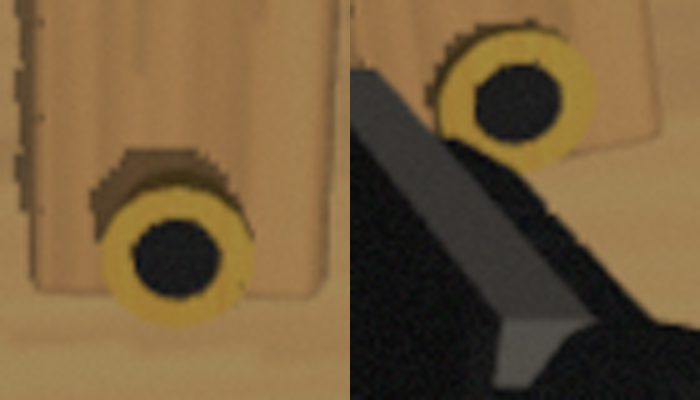

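Emit:
arm_command:
  motion:
    - [[-1,0,-2.3,-40,-0.017],[-1,0,-2.3,-80,-0.017],[-1,0,-2.3,-120,-0.017],[-1,0,-2.3,-160,-0.017],[-1,0,-2.3,-190,-0.017],[-1,0,-2.3,-210,-0.017],[-1,0,-2.3,-220,-0.017],[-1,0,-2.3,-225,-0.017],[-1,0,-2.3,-225,-0.017],[-1,0,-2.3,-225,-0.017]]

```text
time_s: 2.98
eef_pos: [427.8, 254.3, 5.1]
orientation: [144.6, 89.9, -131.1]
ft_force: [0.7, 0.6, 0.4]
grip_width: 85.4
```

Emit:
arm_command:
  motion:
    - [[0.6,0,0,0,0],[1,0,0,0,0],[1,0,0,0,0],[1,0,0,0,0],[1,0,0,0,0],[1,0,0,0,0],[1,0,0,0,0],[1,0,0,0,0]]
  squeeze: 40

```text
time_s: 3.65
eef_pos: [428.5, 254.8, 6.4]
orientation: [-144.1, 90.0, -59.7]
ft_force: [-0.8, -0.8, 5.9]
grip_width: 59.2
```

Emit:
arm_command:
  motion:
    - [[1,0,0,10,0],[1,0,0,40,0],[1,0,0,80,0.05],[1,0,0,100,0.1],[1,0,0,100,0.2],[1,0,0,100,0.23],[1,0,0,100,0.23]]

```text
time_s: 4.23
eef_pos: [428.5, 254.7, 107.0]
orientation: [-99.9, 89.9, -2.3]
ft_force: [0.5, 0.0, -4.5]
grip_width: 58.7
```

Run:
```python
from h import *
i=cv2.imread("pics/scene0.png")
cv2.imwrite("pics/c4.png",cv2.resize(i[180:330,240:390],None,fx=4,fy=4,interpolation=cv2.INTER_CUBIC))
```

```text
(no output)
```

View pics/c4.png

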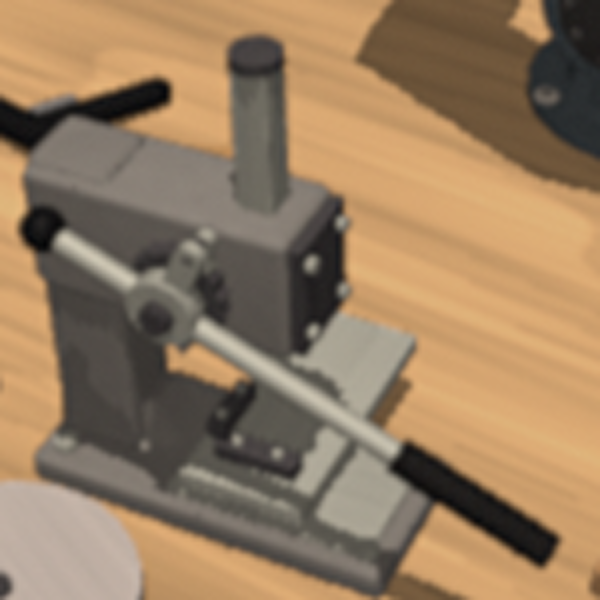

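```bash
cat > fit.py <<'E'
from h import *
from scipy.optimize import least_squares
np.set_printoptions(precision=2,suppress=True)
s,t=camera_model("scene"),camera_model("top")
S=lambda x,y:(240+x/4-.4,180+y/4-.4); T=lambda x,y:(200+x/4-.4,110+y/4-.4)
def pts(p):
    x,y,w,h,a=p; c,n=np.cos(w),np.sin(w)
    W=lambda q:np.array([x+c*q[0]-n*q[1],y+n*q[0]+c*q[1],q[2]])
    L=lambda r:W([68,-34+r*np.cos(a),215+r*np.sin(a)])
    R=lambda u,v:W([u,v,h]); ram=W([0,0,370])
    return [(t,ram,T(442,190)),(t,R(-136,45),T(393,585)),(t,R(-136,-45),T(543,568)),(t,L(275),T(40,252)),(t,L(165),T(210,213)),
     (s,ram,S(257,55)),(s,R(-136,45),S(414,340)),(s,L(275),S(545,548)),(s,L(165),S(402,458))]
f=lambda p:np.concatenate([proj(m,P)[0]-q for m,P,q in pts(p)])
if __name__=="__main__":
    r=least_squares(f,[594,-11,.134,60,-.3],loss="soft_l1")
    print(r.x,np.degrees(r.x[2]),"\n",f(r.x).reshape(-1,2)); np.save("press.npy",r.x)
    x,y,w,h,a=r.x;c,n=np.cos(w),np.sin(w)
    print("linkcentre",x-92*c,y-92*n,"grip25",x-117*c,y-117*n)
E
python3 fit.py
```

```text
[595.8  -10.16   0.14  51.75  -0.37] 7.791940131561604 
 [[ 0.01 -0.38]
 [-0.15 -0.01]
 [ 0.36 -0.17]
 [-0.27  0.3 ]
 [ 0.36 -0.02]
 [-0.35 -1.29]
 [ 1.03  0.08]
 [ 2.68  1.46]
 [-1.17 -0.91]]
linkcentre 504.64613791335785 -22.636669812161124 grip25 479.876964864688 -26.026074846241308
```

Emit:
arm_command:
  motion:
    - [[1,-98.5,-293,0,0.003],[1,-98.5,-293,0,0.003],[1,-98.5,-293,0,0.003],[1,-98.5,-293,0,0.003],[1,-98.5,-293,0,0.003],[1,-98.5,-293,0,0.003],[1,-98.5,-293,0,0.003],[1,-98.5,-293,-10,0.003],[1,-98.5,-293,-25,0.003],[1,-98.5,-293,-35,0.003],[1,-98.5,-293,-35,0.003],[1,-98.5,-293,-35,0.003]]

```text
time_s: 5.23
eef_pos: [329.2, -38.3, 71.9]
orientation: [66.2, 90.0, 163.9]
ft_force: [0.1, -0.4, -4.3]
grip_width: 59.6
```

Run:
```python
from h import *
o=observe();print(o["eef_pos"],o["orientation"],o["qpos"].round(1),o["ft_force"])
a=capture("scene");b=capture("wrist");np.save("w2.npy",camera_model("wrist")["cam_to_world"])
cv2.imwrite("pics/s2.png",a);cv2.imwrite("pics/w2.png",b)
cv2.imwrite("pics/c5.png",np.hstack([cv2.resize(a[180:330,260:410],(480,480),interpolation=cv2.INTER_CUBIC),cv2.resize(b,(320,240)).repeat(2,0)]))
```

```text
[329.19424279 -38.30699514  71.89863794] [ 66.2057091   89.97074977 163.90928138] [ -6.6   2.3 -40.3  47.5   0.  -14.3] [ 0.05931401 -0.38246367 -4.28590386]
```

View pics/c5.png

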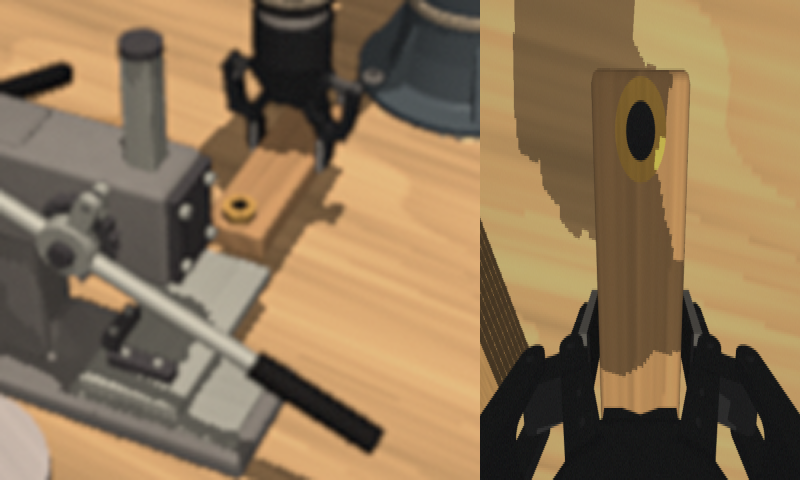

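Emit:
arm_command:
  motion:
    - [[1,30,4,0,0.001],[1,60,8.1,0,0.001],[1,90,12.2,0,0.001],[1,110,14.9,0,0.001],[1,125,16.9,0,0.001],[1,135.5,18.3,0,0.001],[1,135.5,18.3,0,0.001]]

```text
time_s: 5.92
eef_pos: [468.2, -19.3, 72.9]
orientation: [-100.0, 89.8, -2.1]
ft_force: [1.2, 0.9, -5.0]
grip_width: 59.2
```

Emit:
arm_command:
  motion:
    - [[1,0,0,-3,0],[1,0,0,-5,0],[1,0,0,-7,0],[1,0,0,-8,0],[1,0,0,-8,0]]

```text
time_s: 6.33
eef_pos: [467.5, -19.3, 64.7]
orientation: [-100.1, 89.8, -2.2]
ft_force: [0.1, -0.3, -4.9]
grip_width: 59.0
```

Emit:
arm_command:
  motion:
    - [[1,0,0,-1,0],[1,0,0,-2,0],[1,0,0,-3,0],[1,0,0,-3,0]]

```text
time_s: 6.67
eef_pos: [467.2, -19.4, 62.7]
orientation: [-101.2, 89.8, -3.4]
ft_force: [-5.6, -0.1, 11.6]
grip_width: 59.0
```

Emit:
arm_command:
  motion:
    - [[1,0,0,-1,0],[1,0,0,-2,0],[1,0,0,-2,0]]

```text
time_s: 6.92
eef_pos: [467.2, -19.4, 62.7]
orientation: [-99.8, 89.7, -2.0]
ft_force: [-9.7, 0.8, 23.7]
grip_width: 59.1
```

Emit:
arm_command:
  motion:
    - [[1,0,0,0.3,0],[1,0.4,-3,0.3,0],[1,0.8,-5.5,0.3,0],[1,0.8,-5.5,0.3,0]]

```text
time_s: 7.25
eef_pos: [468.1, -25.5, 62.8]
orientation: [-104.4, 89.7, -6.6]
ft_force: [0.0, -2.5, -1.6]
grip_width: 59.1
```

Emit:
arm_command:
  motion:
    - [[1,0.1,-1,0,0],[1,0.3,-2,0,0],[1,0.4,-3,0,0],[1,0.4,-3,0,0]]

```text
time_s: 7.58
eef_pos: [468.7, -28.3, 62.8]
orientation: [-97.5, 89.7, 0.3]
ft_force: [-0.8, 3.1, -0.1]
grip_width: 58.8
```

Emit:
arm_command:
  motion:
    - [[1,0.2,-1.5,0,0],[1,0.3,-2,0,0],[1,0.3,-2,0,0]]

```text
time_s: 7.83
eef_pos: [468.6, -28.8, 62.8]
orientation: [-57.9, 89.7, 40.1]
ft_force: [-3.1, 11.6, 2.6]
grip_width: 59.1
```

Emit:
arm_command:
  motion:
    - [[1,3,0.4,0,0],[1,6,0.8,0,0],[1,9,1.2,0,0],[1,10,1.3,0,0],[1,10,1.3,0,0]]

```text
time_s: 8.25
eef_pos: [475.7, -27.5, 62.8]
orientation: [5.3, 89.8, 103.2]
ft_force: [-12.0, 2.3, 11.9]
grip_width: 58.9
```

Emit:
arm_command:
  motion:
    - [[1,0,-0.3,0.5,0],[1,1.5,0,0.5,0],[1,3,0.2,0.5,0],[1,4,0.3,0.5,0],[1,4,0.3,0.5,0]]

```text
time_s: 8.67
eef_pos: [479.0, -27.0, 62.9]
orientation: [30.9, 89.8, 128.9]
ft_force: [-5.0, 3.1, -1.0]
grip_width: 59.0
```

Run:
```python
from h import *
from fit import *
for h in (52,56):
    r=least_squares(lambda q:f([q[0],q[1],q[2],h,q[3]]),[594,-11,.134,-.3],loss="soft_l1");print(h,r.x,r.cost)
a=capture("scene");b=capture("top");cv2.imwrite("pics/s3.png",a);cv2.imwrite("pics/t3.png",b)
cv2.imwrite("pics/c6.png",np.hstack([cv2.resize(a[190:310,275:375],(500,600),interpolation=cv2.INTER_CUBIC),cv2.resize(b[160:270,280:335],(300,600),interpolation=cv2.INTER_CUBIC)]))
```

```text
52 [595.79 -10.16   0.14  -0.37] 4.958193372658586
56 [595.71 -10.1    0.13  -0.37] 5.499138183826175
```

View pics/c6.png

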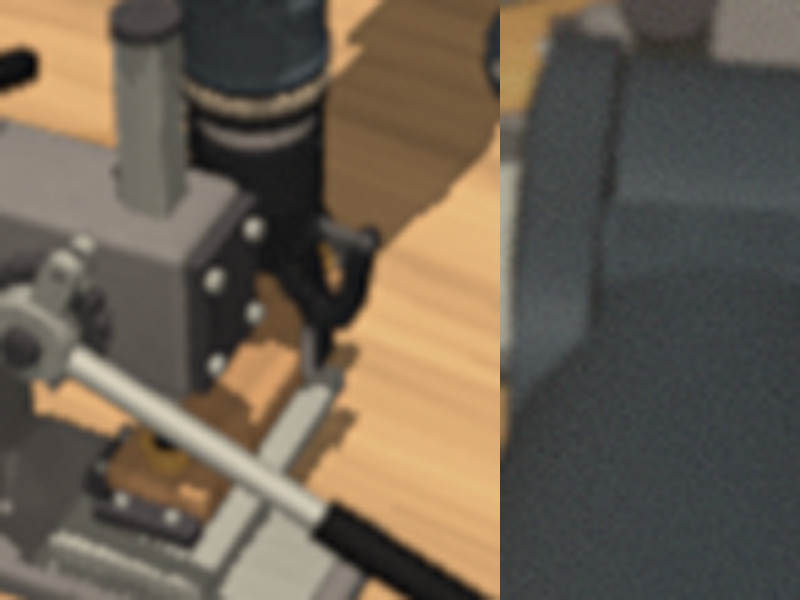

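Emit:
arm_command:
  motion:
    - [[1,1,-0.2,0.2,0],[1,2,0,0.2,0],[1,3,0.1,0.2,0],[1,3,0.1,0.2,0]]

```text
time_s: 9.1
eef_pos: [478.9, -27.0, 62.8]
orientation: [63.3, 89.5, 161.3]
ft_force: [-15.0, 2.5, 10.7]
grip_width: 59.2
```

Emit:
arm_command:
  motion:
    - [[1,1,-0.3,0,0],[1,2,-0.3,0,0],[1,2.5,-0.5,0,0],[1,2.5,-0.5,0,0]]

```text
time_s: 9.43
eef_pos: [478.9, -27.1, 62.9]
orientation: [66.5, 89.3, 164.6]
ft_force: [-15.7, 5.1, 13.0]
grip_width: 59.0
```

Emit:
arm_command:
  motion:
    - [[1,-0.2,-0.8,0.2,0],[1,-0.2,-0.8,0.2,0],[0,-0.3,-0.4,0.2,0],[-1,-0.3,0,0.2,0],[-1,-0.3,0,0.2,0],[-1,-0.3,0,0.2,0],[-1,-0.3,0,0.2,0],[-1,-0.3,0,0.2,0]]

```text
time_s: 10.1
eef_pos: [478.9, -27.3, 63.2]
orientation: [67.0, 89.3, 165.0]
ft_force: [0.7, -0.2, 0.6]
grip_width: 85.4
```

Emit:
arm_command:
  motion:
    - [[-1,0,0,5,0],[-1,0,0,15,0],[-1,0,0,30,0],[-1,-20,-3,40,0],[-1,-60,-9,50,0],[-1,-100,-14,80,0],[-1,-140,-14,120,0],[-1,-140,-14,150,0],[-1,-140,-14,150,0]]

```text
time_s: 10.85
eef_pos: [337.9, -41.6, 218.2]
orientation: [61.8, 89.6, 159.7]
ft_force: [0.7, 0.5, 0.1]
grip_width: 85.4
```

Run:
```python
from h import *
o=observe();print(o["eef_pos"],o["grip_width"])
a=capture("scene");b=capture("top");cv2.imwrite("pics/s4.png",a);cv2.imwrite("pics/t4.png",b)
cv2.imwrite("pics/c7.png",np.hstack([cv2.resize(a[240:320,275:345],(525,600),interpolation=cv2.INTER_CUBIC),cv2.resize(b[160:280,280:335],(275,600),interpolation=cv2.INTER_CUBIC)]))
```

```text
[337.87698983 -41.56197512 218.20298825] 85.42196441008859
```

View pics/c7.png

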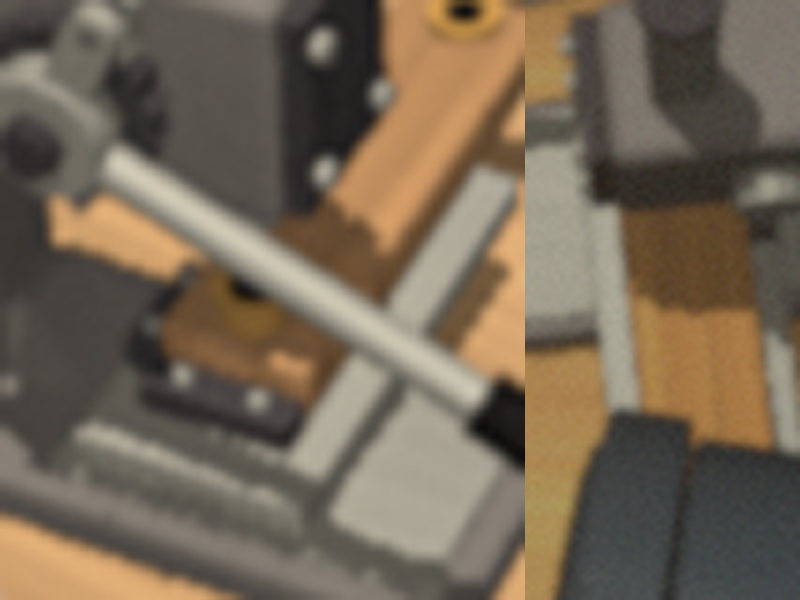

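Emit:
arm_command:
  motion:
    - [[-1,0,40,20,-0.1],[-1,0,80,20,-0.2],[-1,30,120,20,-0.35],[-1,50,160,20,-0.5],[-1,90,200,20,-0.6],[-1,130,210,20,-0.7],[-1,170,210,20,-0.8],[-1,210,210,10,-0.95],[-1,250,210,0,-1.1],[-1,290,210,0,-1.2],[-1,301,210,0,-1.35],[-1,301,210,0,-1.45]]

```text
time_s: 11.95
eef_pos: [646.3, 168.6, 209.0]
orientation: [92.2, 89.7, 110.4]
ft_force: [-2.2, -0.9, -1.2]
grip_width: 85.3
```

Run:
```python
from h import *
o=observe();r=o["orientation"];print(o["eef_pos"],r[2]-r[0],o["qpos"].round(1))
w=camera_model("wrist")["cam_to_world"];print(w[:3,3])
```

```text
[646.33353095 168.59680131 209.03787285] 18.202681631295448 [14.5 28.6 18.7 80.2  0.3 86.3]
[625.89615586 230.34433835 352.69426442]
```

Emit:
arm_command:
  motion:
    - [[-1,-7,0,0,-0.1],[-1,-7,0,0,-0.18],[-1,-7,0,-30,-0.18],[-1,-7,0,-60,-0.18],[-1,-7,0,-80,-0.18],[-1,-7,0,-90,-0.18],[-1,-7,0,-92,-0.18],[-1,-7,0,-92,-0.18]]

```text
time_s: 12.62
eef_pos: [639.2, 168.7, 115.9]
orientation: [110.4, 89.7, 118.3]
ft_force: [-0.7, -0.4, 0.8]
grip_width: 85.4
```

Run:
```python
from h import *
o=observe();r=o["orientation"];print(o["eef_pos"],r[2]-r[0])
b=capture("wrist");a=capture("scene");cv2.imwrite("pics/w5.png",b)
cv2.imwrite("pics/c8.png",np.hstack([b[120:480,120:520],cv2.resize(a[220:330,290:410],(393,360),interpolation=cv2.INTER_CUBIC)]))
```

```text
[639.16941059 168.65352091 115.88215713] 7.894049841642897
```

View pics/c8.png

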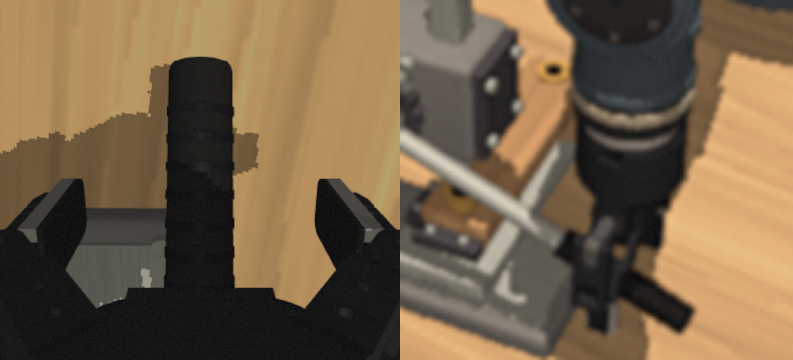

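Emit:
arm_command:
  motion:
    - [[0.5,0,0,0,0],[1,0,0,0,0],[1,0,0,0,0],[1,0,0,0,0],[1,0,0,0,0],[1,0,0,0,0],[1,0,0,0,0],[1,0,0,0,0]]
  squeeze: 30

```text
time_s: 13.38
eef_pos: [639.0, 168.4, 117.7]
orientation: [100.7, 89.7, 108.6]
ft_force: [-5.8, -2.9, 1.8]
grip_width: 22.8
```

Emit:
arm_command:
  motion:
    - [[1,-0.5,4,12,0],[1,-1.1,8,25.2,0],[1,-1.7,12.3,46.7,0],[1,-2,14.5,68.6,0],[1,-2,14.5,90.6,0],[1,-1.7,12.3,112.5,0],[1,-1.1,8,134,0],[1,-0.2,1.6,155,0],[1,0.6,-4.2,169.3,0],[1,1.1,-7.9,177,0],[1,1.1,-7.9,177,0]]

```text
time_s: 14.3
eef_pos: [640.1, 160.2, 295.9]
orientation: [91.7, 89.6, 99.6]
ft_force: [-5.2, 1.9, 0.7]
grip_width: 23.2
```

Emit:
arm_command:
  motion:
    - [[1,-1.4,10.5,-24.2,0],[1,-2.3,17,-45.2,0],[1,-2.9,21.2,-66.7,0],[1,-3.2,23.4,-88.6,0],[1,-3.2,23.4,-110.6,0],[1,-2.9,21.2,-132.5,0],[1,-2.3,17,-154,0],[1,-1.4,10.5,-175,0],[1,-0.3,2,-195,0],[1,0.7,-5.2,-209,0],[1,1.5,-10.8,-217,0],[1,1.5,-10.8,-217,0]]

```text
time_s: 15.3
eef_pos: [641.4, 149.6, 76.2]
orientation: [98.8, 89.6, 106.7]
ft_force: [2.2, 6.1, -5.9]
grip_width: 22.9
```

Run:
```python
from h import *
o=observe();print(o["eef_pos"],o["ft_force"])
a=capture("scene");cv2.imwrite("pics/s6.png",a)
i=cv2.imread("pics/s4.png")
# ram-top dark disc location before/after
for k in(i,a):
    g=cv2.cvtColor(k[185:240,285:320],cv2.COLOR_BGR2GRAY); c=g[:,304-285]; print(c.tolist())
```

```text
[641.42723372 149.63370143  76.23557199] [ 2.20321568  6.11405749 -5.88862979]
[166, 162, 157, 126, 87, 69, 69, 69, 70, 71, 71, 62, 50, 52, 75, 93, 99, 103, 106, 107, 110, 111, 111, 110, 111, 110, 110, 111, 109, 110, 110, 110, 110, 110, 111, 110, 110, 109, 110, 109, 108, 108, 110, 109, 109, 109, 109, 112, 126, 134, 136, 136, 134, 135, 135]
[172, 167, 164, 166, 171, 170, 167, 163, 164, 163, 128, 83, 70, 72, 73, 74, 76, 74, 61, 49, 56, 84, 99, 102, 101, 106, 110, 112, 113, 115, 115, 115, 115, 114, 115, 114, 115, 115, 115, 115, 114, 114, 114, 113, 114, 113, 113, 118, 131, 140, 142, 141, 140, 141, 140]
```

```bash
cat > ram.py <<'E'
from h import *
import sys
s=camera_model("scene")
def edge(img):
    g=cv2.GaussianBlur(cv2.cvtColor(img,cv2.COLOR_BGR2GRAY),(3,1),0)[180:250,302:307].mean(1)
    i=np.argmax((g[1:]<110)&(g[:-1]>=110)); return 180+i+(g[i]-110)/(g[i]-g[i+1])
P=lambda z:proj(s,[595.3,-10.3,z])[0,1]
e0=edge(cv2.imread("pics/s4.png"));e=edge(cv2.imread(sys.argv[1]))
zs=np.linspace(300,370,701);d=np.array([P(z) for z in zs])-P(370)
print("ram down mm",370-np.interp(e-e0,d[::-1],zs[::-1]),e0,e)
E
python3 ram.py pics/s6.png
```

```text
ram down mm 19.197769979842008 188.52331606217618 195.4909090909091
```

Emit:
arm_command:
  motion:
    - [[1,-1,7,15,0],[1,-1.9,14,32,0],[1,-3,21.5,53,0],[1,-3.7,27,75,0],[1,-4.1,30,97,0],[1,-4.1,30,119,0],[1,-3.9,28.5,141,0],[1,-3.3,24,163,0],[1,-2.3,17,184,0],[1,-1,7,204,0],[1,0,0,215,0],[1,0,0,218,0]]

```text
time_s: 16.35
eef_pos: [641.2, 151.3, 296.8]
orientation: [86.2, 89.4, 94.2]
ft_force: [-3.0, 4.7, -4.1]
grip_width: 22.8
```

Emit:
arm_command:
  motion:
    - [[1,-1.6,12,-27.3,0],[1,-2.5,18.2,-47.6,0],[1,-3.1,22.4,-68.5,0],[1,-3.4,24.5,-89.7,0],[1,-3.4,24.5,-111,0],[1,-3.1,22.4,-132,0],[1,-2.5,18.2,-153,0],[1,-2,15,-164,0],[1,-1.6,12,-173,0],[1,-1.2,9,-182,0],[1,-0.5,3.8,-193,0],[1,-0.5,3.8,-193,0]]

```text
time_s: 17.35
eef_pos: [640.7, 154.6, 101.7]
orientation: [90.0, 89.3, 97.9]
ft_force: [2.3, 5.0, -4.9]
grip_width: 22.7
```

```bash
python3 - <<'E'
from h import *
o=observe();print(o["eef_pos"],o["ft_force"]);cv2.imwrite("pics/s7.png",capture("scene"))
E
python3 ram.py pics/s7.png
```

```text
[640.746912   154.63756114 101.70214235] [ 2.3426778   5.00326992 -4.94078802]
ram down mm 34.39088838510071 188.52331606217618 200.8967136150235
```

Emit:
arm_command:
  motion:
    - [[1,0.2,-1.5,-3,0],[1,0.4,-3,-6,0],[1,0.6,-4.5,-9,0],[1,0.9,-6.5,-12,0],[1,1.2,-8.5,-15,0],[1,1.3,-9.5,-17,0]]

```text
time_s: 17.9
eef_pos: [642.0, 145.4, 84.9]
orientation: [90.3, 89.3, 98.2]
ft_force: [-1.0, 4.2, 0.8]
grip_width: 23.1
```

```bash
python3 - <<'E'
from h import *
o=observe();print(o["eef_pos"],o["ft_force"]);cv2.imwrite("pics/s8.png",capture("scene"))
E
python3 ram.py pics/s8.png
```

```text
[641.98280562 145.42394102  84.86368669] [-1.01365441  4.2017358   0.84202066]
ram down mm 36.23208895534685 188.52331606217618 201.54545454545453
```

Emit:
arm_command:
  motion:
    - [[1,-1,7.5,14,0],[1,-2,14.3,28.2,0],[1,-3,21.6,48.3,0],[1,-3.7,26.8,69,0],[1,-4.1,29.9,90,0],[1,-4.3,31,111.4,0],[1,-4.1,29.9,132.7,0],[1,-3.7,26.8,153.8,0],[1,-3,21.6,174.5,0],[1,-2,14.3,194.6,0],[1,-1.3,9.5,205,0],[1,-1.1,8.1,208,0]]

```text
time_s: 18.95
eef_pos: [641.0, 152.5, 293.9]
orientation: [87.2, 89.3, 95.0]
ft_force: [-1.9, 3.4, -4.1]
grip_width: 22.8
```

Emit:
arm_command:
  motion:
    - [[1,-0.9,6.5,-13,0],[1,-1.5,10.6,-24.6,0],[1,-2.3,16.8,-45,0],[1,-2.8,20.3,-61.6,0],[1,-3,21.5,-70,0],[1,-3.1,22.3,-76,0],[1,-3.1,22.3,-77,0]]

```text
time_s: 19.53
eef_pos: [638.1, 174.8, 216.4]
orientation: [86.1, 89.3, 93.9]
ft_force: [1.2, 1.7, 1.9]
grip_width: 22.5
```

```bash
python3 - <<'E'
from h import *
o=observe();print(o["eef_pos"],o["ft_force"]);cv2.imwrite("pics/s9.png",capture("scene"))
E
python3 ram.py pics/s9.png
```

```text
[638.05559605 174.76185938 216.44220769] [1.24859162 1.74867311 1.93190487]
ram down mm 37.640931579187054 188.52331606217618 202.04093567251462
```

Emit:
arm_command:
  motion:
    - [[1,0,0.4,-4,0],[1,-0.1,0.7,-8,0],[1,-0.1,0.9,-12,0],[1,-0.1,1,-16,0],[1,-0.1,1,-20,0],[1,-0.1,1,-24,0]]

```text
time_s: 20.08
eef_pos: [638.0, 175.8, 193.8]
orientation: [80.8, 89.3, 88.7]
ft_force: [-2.6, 3.2, 7.9]
grip_width: 22.8
```

```bash
python3 - <<'E'
from h import *
o=observe();print(o["eef_pos"],o["ft_force"]);cv2.imwrite("pics/s10.png",capture("scene"))
E
python3 ram.py pics/s10.png
```

```text
[637.99084872 175.80416588 193.77101029] [-2.6189275   3.15855178  7.94066852]
ram down mm 38.284443674359466 188.52331606217618 202.26699029126215
```

Emit:
arm_command:
  motion:
    - [[1,0,-0.1,-4,0],[1,0,-0.2,-8,0],[1,0,-0.4,-12,0],[1,0.1,-0.7,-16,0],[1,0.1,-1.1,-20,0]]

```text
time_s: 20.55
eef_pos: [638.1, 174.8, 174.0]
orientation: [78.5, 89.3, 86.4]
ft_force: [-3.2, 3.2, 7.7]
grip_width: 22.6
```

```bash
python3 - <<'E'
from h import *
o=observe();print(o["eef_pos"],o["ft_force"]);cv2.imwrite("pics/s11.png",capture("scene"))
E
python3 ram.py pics/s11.png
```

```text
[638.12117371 174.75309267 173.97124078] [-3.24005587  3.20902379  7.74197042]
ram down mm 40.07830030352113 188.52331606217618 202.89626556016597
```

Emit:
arm_command:
  motion:
    - [[1,0.1,-0.5,-4,0],[1,0.1,-1,-8,0],[1,0.2,-1.6,-12,0],[1,0.3,-2.3,-16,0],[1,0.4,-3,-20,0],[1,0.5,-3.9,-24,0]]

```text
time_s: 21.1
eef_pos: [638.6, 170.9, 150.1]
orientation: [76.9, 89.2, 84.7]
ft_force: [-2.5, 3.3, 6.4]
grip_width: 22.6
```

```bash
python3 - <<'E'
from h import *
o=observe();print(o["eef_pos"],o["ft_force"]);cv2.imwrite("pics/s12.png",capture("scene"))
E
python3 ram.py pics/s12.png
```

```text
[638.63761611 170.92486239 150.11936831] [-2.51202073  3.31177896  6.42102388]
ram down mm 42.691917492544576 188.52331606217618 203.8108108108108
```

Emit:
arm_command:
  motion:
    - [[1,0.1,-0.7,-3,0],[1,0.2,-1.4,-6,0],[1,0.3,-2.2,-9,0],[1,0.4,-3,-12,0],[1,0.5,-3.9,-15,0]]

```text
time_s: 21.57
eef_pos: [639.2, 167.2, 135.3]
orientation: [75.8, 89.2, 83.6]
ft_force: [-2.6, 2.7, 7.6]
grip_width: 22.8
```

Emit:
arm_command:
  motion:
    - [[1,0.1,-0.9,-3,0],[1,0.2,-1.8,-6,0],[1,0.3,-2.4,-8,0]]

```text
time_s: 21.82
eef_pos: [639.4, 164.9, 128.2]
orientation: [73.5, 89.2, 81.4]
ft_force: [-2.9, 3.2, 6.9]
grip_width: 22.7
```

Now 2 mm per row, few rows per call.

Emit:
arm_command:
  motion:
    - [[1,0.1,-0.6,-2,0],[1,0.2,-1.2,-4,0],[1,0.3,-1.8,-6,0]]

```text
time_s: 22.07
eef_pos: [639.7, 163.2, 123.2]
orientation: [71.5, 89.1, 79.4]
ft_force: [-2.9, 3.4, 7.1]
grip_width: 22.8
```

Emit:
arm_command:
  motion:
    - [[1,0.1,-0.6,-2,0],[1,0.2,-1.3,-4,0],[1,0.2,-1.3,-4,0]]

```text
time_s: 22.32
eef_pos: [639.8, 162.1, 119.9]
orientation: [70.8, 89.1, 78.7]
ft_force: [-1.5, 2.7, 4.1]
grip_width: 23.0
```

```bash
python3 - <<'E'
from h import *
o=observe();print(o["eef_pos"],o["ft_force"]);cv2.imwrite("pics/s13.png",capture("scene"))
E
python3 ram.py pics/s13.png
```

```text
[639.84074983 162.13939621 119.86051311] [-1.52391319  2.65304037  4.08798855]
ram down mm 45.82154002750411 188.52331606217618 204.90234375
```

Emit:
arm_command:
  motion:
    - [[1,0.1,-0.8,-2,0],[1,0.2,-1.6,-4,0],[1,0.3,-2.4,-6,0]]

```text
time_s: 22.62
eef_pos: [640.1, 160.1, 114.8]
orientation: [69.4, 89.0, 77.3]
ft_force: [-2.8, 2.7, 7.2]
grip_width: 22.6
```

Emit:
arm_command:
  motion:
    - [[1,0.1,-0.8,-2,0],[1,0.2,-1.6,-4,0],[1,0.3,-2.1,-5,0]]

```text
time_s: 22.87
eef_pos: [640.4, 158.4, 110.5]
orientation: [68.8, 89.0, 76.8]
ft_force: [-4.3, 4.1, 7.3]
grip_width: 22.6
```

Emit:
arm_command:
  motion:
    - [[1,0.1,-0.8,-2,0],[1,0.2,-1.6,-4,0],[1,0.3,-2.1,-5,0]]

```text
time_s: 23.12
eef_pos: [640.6, 156.5, 106.3]
orientation: [68.1, 88.9, 76.0]
ft_force: [-2.9, 3.2, 7.8]
grip_width: 22.4
```

Emit:
arm_command:
  motion:
    - [[1,0.1,-0.9,-2,0],[1,0.2,-1.8,-4,0],[1,0.2,-1.8,-4,0]]

```text
time_s: 23.37
eef_pos: [640.8, 155.0, 103.0]
orientation: [67.4, 88.9, 75.4]
ft_force: [-2.0, 3.5, 4.6]
grip_width: 22.7
```

```bash
python3 - <<'E'
from h import *
o=observe();print(o["eef_pos"],o["ft_force"]);cv2.imwrite("pics/s14.png",capture("scene"))
E
python3 ram.py pics/s14.png
```

```text
[640.79151232 154.95530779 102.95619145] [-2.03502412  3.49728779  4.58214856]
ram down mm 47.64624042146886 188.52331606217618 205.53696498054475
```

Emit:
arm_command:
  motion:
    - [[1,0.1,-1,-2,0],[1,0.3,-2,-4,0],[1,0.4,-3,-6,0]]

```text
time_s: 23.67
eef_pos: [641.2, 152.5, 98.0]
orientation: [66.7, 88.8, 74.7]
ft_force: [-3.5, 4.0, 11.8]
grip_width: 23.1
```

Emit:
arm_command:
  motion:
    - [[1,0.1,-1,-2,0],[1,0.3,-2,-4,0],[1,0.3,-2.5,-5,0]]

```text
time_s: 23.92
eef_pos: [641.5, 150.5, 94.1]
orientation: [65.7, 88.7, 73.7]
ft_force: [-3.9, 3.9, 10.7]
grip_width: 22.6
```

```bash
python3 - <<'E'
from h import *
o=observe();print(o["eef_pos"],o["ft_force"]);a=capture("scene");cv2.imwrite("pics/s15.png",a)
cv2.imwrite("pics/c9.png",np.hstack([cv2.resize(k[235:315,275:345],(395,450),interpolation=cv2.INTER_CUBIC) for k in(cv2.imread("pics/s12.png"),a)]))
E
python3 ram.py pics/s15.png
```

```text
[641.47696991 150.51243967  94.13289178] [-3.85241344  3.85409305 10.66972345]
ram down mm 47.953319346106184 188.52331606217618 205.64363636363638
```

View pics/c9.png

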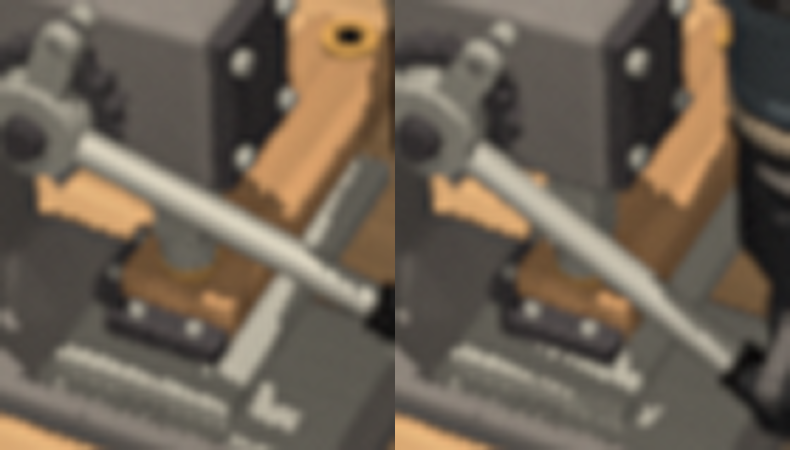

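Emit:
arm_command:
  motion:
    - [[1,0.1,-0.5,-1,0],[1,0.1,-1,-2,0],[1,0.1,-1,-2,0]]

```text
time_s: 24.22
eef_pos: [641.5, 150.0, 93.1]
orientation: [65.1, 88.7, 73.2]
ft_force: [-3.9, 3.8, 8.7]
grip_width: 22.8
```

Emit:
arm_command:
  motion:
    - [[1,0.1,-0.7,-1.5,0],[1,0.2,-1.4,-3,0]]

```text
time_s: 24.38
eef_pos: [641.7, 149.2, 91.5]
orientation: [64.2, 88.6, 72.3]
ft_force: [-5.0, 1.9, 11.8]
grip_width: 23.0
```

```bash
python3 - <<'E'
from h import *
for k in range(3):
    o=observe();print(o["eef_pos"],o["ft_force"]);a=capture("scene")
cv2.imwrite("pics/s16.png",a)
E
python3 ram.py pics/s16.png
```

```text
[641.67616021 149.1971141   91.54453316] [-4.98899581  1.90543197 11.84149155]
[641.6740512  148.99428126  91.21545793] [-4.29283763  3.44209021 10.7538109 ]
[641.67563396 149.03812289  91.238173  ] [-4.22138569  3.27133349  8.48834344]
ram down mm 47.966895726178905 188.52331606217618 205.64835164835165
```

Emit:
arm_command:
  motion:
    - [[1,0,0,0,0],[1,0.1,-0.5,-1,0],[1,0.1,-1,-2,0]]
  squeeze: 60

```text
time_s: 24.78
eef_pos: [641.7, 148.6, 90.6]
orientation: [63.5, 88.5, 71.6]
ft_force: [-5.2, 3.7, 12.4]
grip_width: 21.9
```

Emit:
arm_command:
  motion:
    - [[1,0.1,-0.7,-1.5,0],[1,0.2,-1.4,-3,0]]

```text
time_s: 24.95
eef_pos: [641.9, 147.8, 89.3]
orientation: [62.5, 88.4, 70.7]
ft_force: [-5.0, 3.3, 14.0]
grip_width: 22.4
```

Emit:
arm_command:
  motion:
    - [[1,0,0.5,1.5,0],[1,-0.1,1,3,0],[0,-0.1,1,3,0],[-1,-0.1,1,3,0],[-1,-0.1,1,3,0],[-1,-0.1,1,3,0],[-1,-0.1,1,3,0],[-1,-0.1,1,3,0],[-1,-0.1,1,3,0]]

```text
time_s: 25.7
eef_pos: [641.7, 148.6, 92.2]
orientation: [62.9, 88.4, 71.0]
ft_force: [0.4, -0.8, 0.3]
grip_width: 85.4
```

Emit:
arm_command:
  motion:
    - [[-1,0,0,20,0],[-1,0,0,50,0],[-1,0,0,90,0],[-1,0,0,130,0],[-1,-30,20,150,0],[-1,-70,40,160,0],[-1,-110,60,160,0],[-1,-150,80,160,0],[-1,-180,80,160,0],[-1,-180,80,160,0]]

```text
time_s: 26.53
eef_pos: [455.2, 228.9, 252.5]
orientation: [69.2, 88.5, 77.4]
ft_force: [1.1, -0.3, -0.1]
grip_width: 85.3
```

```bash
python3 - <<'E'
from h import *
o=observe();print(o["eef_pos"],o["ft_force"],o["grip_width"]);a=capture("scene");b=capture("top");cv2.imwrite("pics/s17.png",a)
cv2.imwrite("pics/c10.png",np.hstack([cv2.resize(a[190:340,270:420],(400,400),interpolation=cv2.INTER_CUBIC),cv2.resize(b[50:350,80:380],(400,400),interpolation=cv2.INTER_CUBIC)]))
E
python3 ram.py pics/s17.png
```

```text
[455.2144541  228.87326603 252.52916577] [ 1.11555807 -0.26892936 -0.07469482] 85.2824401632157
ram down mm 47.61152653747604 188.52331606217618 205.5249042145594
```

```bash
python3 -c "
from workcell import *
o=observe();print(o['time_s'],abs(o['joint_velocities']).max());print(close_job())"
```

```text
26.6333 2.666814939397324
the job is handed in; nothing more can be done
None
```

I loaded the link with the proud bush onto the rest, pressed the bush home with the lever in three down strokes, let go and handed in the job at about 26.6 s. No verdict is given on hand-in.

**Choosing and placing the link:** The right link was the one nearer the press: its far bush measured about 40 mm high against about 32 mm for the others. I set it flat on the rest and pushed it until it stopped against both the side fence and the end stop. Its final position was within about 1.5 mm of my camera estimate of the press, and its angle within about 0.3°. A picture after release showed it snug against both.

**Pressing:** The lever force stayed at about 7–8 N while the bush moved. The ram then stopped at about 48 mm of travel, against about 46.7 mm expected. The last push read 14 N at the grip, and I eased off at once.

**Final checks:**
- The gripper was open and clear, with almost no force on the tool.
- After I let go, the ram read 47.6 mm of travel, so it had sprung back slightly.

**What I could not settle:**
- **Uneven force near home:** before I raised the grip squeeze from 30 to 60 N, the reading wavered between 8.5 and 12 N instead of climbing steadily. This was probably the pads slipping or the arm settling between moves.
- **Last picture not viewed:** I had used the 12 views, so I did not look at the final picture. The seated flange is judged from ram travel and lever force, because the ram nose hides the gap.

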